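Open a tight jam jar in the pantry's jar brace

ROBOT

A 6-joint arm with a two-finger parallel gripper is mounted at the origin on the work surface. World frame = base frame: x ahead of the robot, y to its left, z up, the work surface at z = 0. Lengths are in m, angles in rad, forces in N, time in s.
With the tool pointing down it reaches from about 0.25 to 0.775 m from the base axis. Payload 4 kg.
Tool frame: the origin (TCP) lies midway between the tips of the shut fingers; the grasp point (between the pads) lies 19 mm behind it (robot.tcp_to_grasp is the distance from the TCP to the grasp point, in m); z points along the fingers, x is the direction in which the jaws open and shut, and the axes are right-handed (so a half turn about z gives the same grasp; the last joint's range is limited). The gripper opens to 94 mm and grips with 3 to 60 N. Pads are 16 mm wide; open, the fingers measure 119 mm over their backs; the gripper's body (75 mm by 177 mm) begins 78 mm behind the grasp point.
Start: joints at [-1.241, 0.087, 1.371, -0, 1.684, -0.103], TCP at [0.231, -0.499, 0.206] pointing down, gripper open.
Joint ranges: [-3.1, 3.1], [-0.76, 2.03], [0.27, 2.55], [-1.08, 4.22], [0.17, 2.65], [-2.57, 2.57]. Speed limits (rad/s): [2.79, 2.79, 3.14, 3.14, 3.14, 3.14].

INTERFACE

Orientations are given as [roll, pitch, yaw] about the fixed x, y, z axes, in that order (R = Rz(yaw) Ry(pitch) Rx(roll)).
In Python, from bench import get_obs, vision, robot gives the robot as it stands.
- The arm moves only by the tool servo_tool, never from a script. Its argument "targets" is text: rows parted by semicolons, each of 7 numbers parted by spaces: the opening, from 0 (shut) to 1 (fully open), then the shift along the tool's x, y, z as a fraction of full scale, then the turn, a rotation vector about the tool's x, y, z as a fraction of full scale. A call has 1 to 12 rows; each row is the pose to reach, as a shift and turn from the pose commanded when the call began, along the tool's axes at that moment, turning the shorter way round; what a row does not reach only later rows make up. Full scale, the value 1, is 0.25 m for a shift and pi rad for a turn. A row lasts 1/12 s, in which the tool goes at most 41.7 mm and 7.16 degrees, less where a joint would pass 70% of its speed; a pose out of reach is approached as far as the arm can. A call with a number of a shift or a turn outside -1 to 1 is refused whole. A call with a gripper value outside its range is refused whole. The fingers move at their own pace and stop on an object; the grip force is fixed at half the most. Time passes only in rows, so rows that repeat a pose let the fingers close. It gives the time, the measured TCP pose, the force and the opening at its end, in the units of the state.
- get_obs(): the state, without advancing time (a new reading comes with each control period).
- vision.snapshot(name): name is "scene" or "top"; returns a dict with "image" (480x640x3 uint8, red, green, blue), "mtx" (3x3 intrinsics, pixels), "world_from_camera" (4x4, takes a point from camera to world coordinates). Camera axes: x right, y down, z forward; pixel columns grow to the right and rows downward; lengths in m; the calibration is good to about 2 mm. A picture is of the moment at which its call begins. There is no depth.
- robot.close_job(): hands the job in, once; it reports no verdict.
The state is a dict: "time": time; "joint_positions": joint angles; "qvel": joint speeds; "joint_torque": joint torques, N m; "tool_pos": TCP position; "ee_rot": TCP orientation; "wrist_force": force on the tool from outside, world axes, zero at the start; "wrist_torque": the same for the moment, N m; "width": finger opening in m.
Only numpy, scipy, OpenCV 4.12 (cv2) and the standard library are available. Lean on these libraries where they do the work, as an engineer would, in place of code of your own. Each camera call takes 0.05 s, during which the arm holds its last target.

TASK

Stand the square jam jar fully down in the square pocket of the steel jar brace with its lid still tight, so that the jar cannot turn. Then twist the lid anticlockwise (seen from above), stop turning once its threads let go, and lift it straight up, just clear of the jar, leaving the jar standing in the brace. Finish still holding the lid level in the gripper, a little above the open mouth; do not put it down or let go, and leave the round jar, the tin and the carton alone.

Things in the scene. Friction and masses are not known exactly. Their poses are not given: they have to be found in the camera images.
- jar: Square jam jar, dark red glass, paper label band, loose, 0.29 to 0.47 kg: body 56 x 56 mm, 78 mm tall to a flat shoulder, then a round neck 41 mm across up to its rim at 103.5 mm. Origin: centre of the underside; z up, x and y square to the flat sides. It stands on the table; fits the brace in any of four quarter turns and can turn about 6 degrees there before it bears on the walls.
- lid: White round ribbed twist-off lid of the square jar, 58 mm across, 24 mm tall, 0.05 kg. Origin: centre of its open lower edge, on the jar's axis, 85 mm above the jar's underside while screwed on (7 mm above the shoulder); z up. The jar may be carried by it. Starts with its yaw 0 to 12 degrees anticlockwise past the jar's yaw. Two lugs inside hook under level ledges on the neck.
- lid_top (a point): Centre of the lid's flat top, 24 mm above the lid's origin (109 mm above the jar's underside while on). A sprung liner under the top presses 22 N on the jar's rim, so turning takes up to about 0.6 N m: grip firmly, 60 N or more. The lid does not rise while turning; once free and not held down it springs up 3 mm.
- lid_mark (a point): Point on the lid's outer wall (not visible), 29 mm from its axis along the lid's x axis, 12 mm above its lower edge. The lid is fully tight with it along the jar's x axis; clockwise from there is a stop; anticlockwise the lugs let go 44 to 49 degrees on, and the lid lifts straight off anywhere from 50 to 140 degrees.
- brace: Jar brace bolted to the table: dark steel base plate 120 x 120 x 6 mm with an upright square collar, pocket 61 x 61 mm inside, open above, rim 41 mm above the table, its lips flared outwards for lead-in (71 mm between them at the top). Origin: centre of the underside; z up, x and y square to the pocket's walls.
- brace_seat (a point): Centre of the pocket's floor, 6 mm above the table, where the jar's underside must stand; axes as the brace.
- round_jar: Bystander: round jam jar of the same glass and lid, 68 mm across, 105 mm tall, loose. Origin: centre of the underside.
- tin: Bystander: small food tin, 73 mm across, 58 mm tall, loose. Origin: centre of the underside.
- carton: Bystander: closed cardboard carton 100 x 150 x 60 mm (its x, y, z), loose. Origin: centre of the underside.

How it is judged:
By the outcome, as a careful person would: the job done as asked, in the order asked, and still so for the second after the job is handed in, while the arm keeps its last pose, push and grip.
It also fails if it takes over 40 s, if anything falls off the work surface, if the arm or the gripper's body presses on something with over 40 N, if the wrist force passes 120 N, or if a joint passes its speed limit or range.

## Working session

There is one attempt and no reset: what is moved stays moved. The work goes in short steps, Python scripts to look and compute and a tool call to move; the robot and the scene stay as the last step left them, time stands still between calls to the robot, and variables do not carry over. Pictures are saved under pics/ and viewed, and the job is handed in when it is done.

Besides the shell and the picture viewer there is one more tool, called after "Request:" in YAML: its name, and indented under it one key for each argument. servo_tool: Moves the arm, as the interface text tells. Its arguments: {"type":"object","properties":{"targets":{"type":"string"}},"required":["targets"]}

```bash
mkdir -p pics; ls
python3 - <<'E'
from bench import get_obs, vision, robot
import cv2
o=get_obs();print(o)
for n in("scene","top"):
    s=vision.snapshot(n);cv2.imwrite(f"pics/{n}0.png",s["image"][:,:,::-1]);print(s["mtx"],s["world_from_camera"])
print(robot.tcp_to_grasp)
E
```

```text
pics
{'time': 0.0, 'joint_positions': array([-1.24106769e+00,  8.79370002e-02,  1.37223876e+00,  1.20303366e-05,
        1.68360246e+00, -1.03076692e-01]), 'qvel': array([-0.00150732, -0.00210058, -0.00046299,  0.00150008, -0.00020657,
       -0.00102089]), 'joint_torque': array([ 2.52726693e-07, -3.40181315e+01, -3.02427328e+01,  7.17650517e-02,
        3.26915283e-02, -1.65496149e-04]), 'tool_pos': array([ 0.23051334, -0.4987594 ,  0.20432188]), 'ee_rot': array([-3.14135588e+00,  2.17273288e-03, -1.13798940e+00]), 'wrist_force': array([0.00960662, 0.67140207, 0.12632115]), 'wrist_torque': array([ 0.02627852, -0.00014193, -0.02085318]), 'width': 0.09378159447646094}
[[460.79865708   0.         310.84626429]
 [  0.         460.79865708 239.13090932]
 [  0.           0.           1.        ]] [[ 0.68574114  0.54931709 -0.47750375  1.07875268]
 [ 0.72772826 -0.50568129  0.46335517 -0.38988182]
 [ 0.0130642  -0.66523467 -0.74652003  0.79613799]
 [ 0.          0.          0.          1.        ]]
[[515.69492542   0.         313.37750839]
 [  0.         515.69492542 239.75010221]
 [  0.           0.           1.        ]] [[-0.02851164 -0.98877575  0.14666156  0.49463599]
 [-0.9995891   0.0277697  -0.00710425  0.04611776]
 [ 0.00295176 -0.14680385 -0.98916122  0.89266345]
 [ 0.          0.          0.          1.        ]]
0.0188
```

View pics/scene0.png

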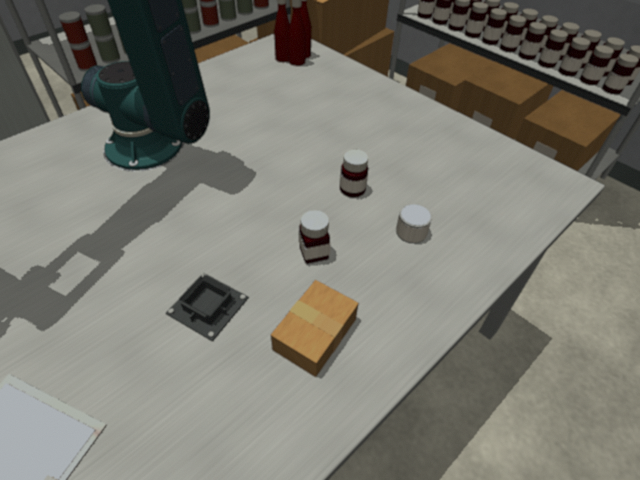

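View pics/top0.png

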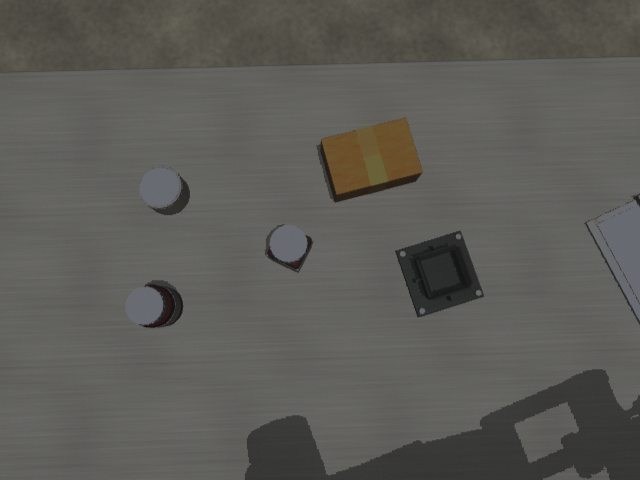

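The square jar is at top px (289,244), the brace at (440,273), the carton at (370,157), the tin at (160,188) and the round jar at (145,306). I'll enlarge the jar and brace for their yaws.

```bash
cat > h.py <<'E'
import numpy as np,cv2
from bench import get_obs, vision, robot
def ray(s,uv,z):
    M=s["world_from_camera"];d=M[:3,:3]@np.linalg.inv(s["mtx"])@np.array([uv[0],uv[1],1.]);p=M[:3,3]
    return p+d*(z-p[2])/d[2]
def proj(s,P):
    M=np.linalg.inv(s["world_from_camera"]);q=s["mtx"]@(M[:3,:3]@np.asarray(P)+M[:3,3]);return q[:2]/q[2]
def crop(s,u,v,w,h,k,name):
    c=s["image"][v:v+h,u:u+w,::-1];c=cv2.convertScaleAbs(c,alpha=1.8,beta=10)
    cv2.imwrite(name,cv2.resize(c,None,fx=k,fy=k,interpolation=cv2.INTER_CUBIC))
E
python3 - <<'E'
from h import *
t=vision.snapshot("top");s=vision.snapshot("scene")
crop(t,250,210,80,75,8,"pics/tj.png");crop(t,385,220,110,105,5,"pics/tb.png");crop(s,280,195,70,80,7,"pics/sj.png")
E
```

```text
(no output)
```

View pics/tj.png

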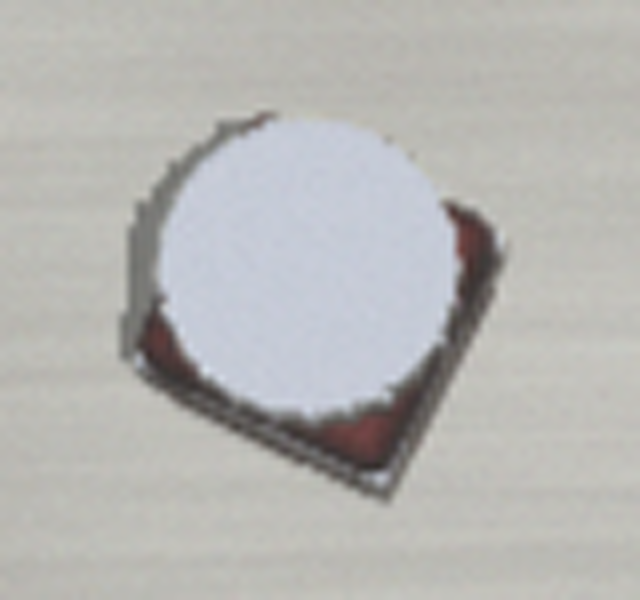

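View pics/tb.png

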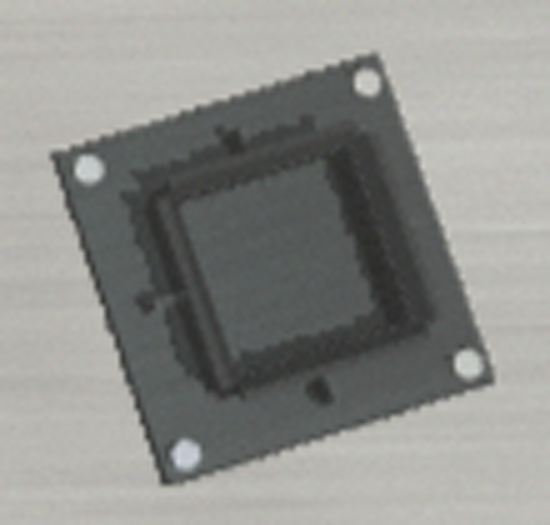

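View pics/sj.png

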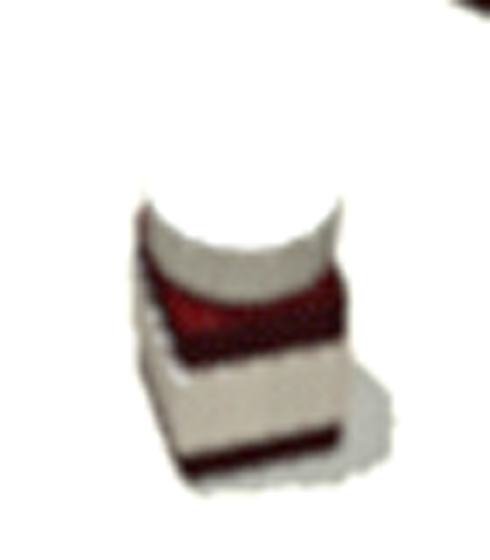

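Run:
```python
from h import *
t=vision.snapshot("top");s=vision.snapshot("scene")
# lid top in both views
def white(sn,box,th,name):
    im=sn["image"];u,v,w,h=box;c=im[v:v+h,u:u+w].astype(int)
    m=((c.min(2)>th)).astype(np.uint8)
    if name=="top": m=(((c[:,:,2]-c[:,:,0])>4)&(c.min(2)>110)).astype(np.uint8)
    cs,_=cv2.findContours(m,cv2.RETR_EXTERNAL,cv2.CHAIN_APPROX_NONE);k=max(cs,key=cv2.contourArea)
    e=cv2.fitEllipse(k);print(name,cv2.contourArea(k),(e[0][0]+u,e[0][1]+v),e[1:]);return np.array([e[0][0]+u,e[0][1]+v])
im=t["image"];print(im[244,289],im[230,250],im[260,280],s["image"][222,315],s["image"][250,280])
a=white(t,(255,210,70,70),0,"top");print("lid top",ray(t,a,.109))
b=white(s,(295,205,40,30),170,"scene");print("lid scene",ray(s,b,.109))
# brace: dark plate
c=im[220:325,385:495].astype(int);g=c.max(2)
m=(g<85).astype(np.uint8);m=cv2.morphologyEx(m,cv2.MORPH_CLOSE,np.ones((7,7)))
cs,_=cv2.findContours(m,cv2.RETR_EXTERNAL,cv2.CHAIN_APPROX_NONE);k=max(cs,key=cv2.contourArea)
r=cv2.minAreaRect(k);bp=cv2.approxPolyDP(cv2.convexHull(k),6,True)[:,0]+[385,220];print("brace",r,bp)
P=np.array([ray(t,q,.006) for q in bp]);print(P,P.mean(0))
for i in range(len(P)):
    d=P[(i+1)%len(P)]-P[i];print(np.linalg.norm(d),np.degrees(np.arctan2(d[1],d[0]))%90)
# bolts
m=((c.min(2)>115)).astype(np.uint8);n,l,st,ce=cv2.connectedComponentsWithStats(m)
B=[ray(t,ce[i]+[385,220],.008) for i in range(1,n) if 10<st[i,4]<60];print("bolts",np.array(B))
for x in B:
    print([(round(np.linalg.norm(y-x),4),round(np.degrees(np.arctan2(*(y-x)[1::-1]))%90,2)) for y in B if y is not x])
for q in [(130,365),(385,500),(505,252)]:
    print("jar corner",ray(t,(250+q[0]/8-.5,210+q[1]/8-.5),0))
```

```text
[104 107 114] [98 98 95] [56 56 57] [170 176 175] [160 161 153]Traceback (most recent call last):
  File "<stdin>", line 11, in <module>
  File "<stdin>", line 8, in white
ValueError: max() iterable argument is empty
```

```bash
cat > m.py <<'E'
from h import *
t=vision.snapshot("top");s=vision.snapshot("scene");im=t["image"]
def ell(sn,box,f,name,off=0):
    u,v,w,h=box;c=sn["image"][v:v+h,u:u+w].astype(int);m=f(c).astype(np.uint8)
    m=cv2.morphologyEx(m,cv2.MORPH_OPEN,np.ones((3,3)))
    cs,_=cv2.findContours(m,cv2.RETR_EXTERNAL,cv2.CHAIN_APPROX_NONE);k=max(cs,key=cv2.contourArea)
    e=cv2.fitEllipse(cv2.convexHull(k));print(name,cv2.contourArea(k),(e[0][0]+u,e[0][1]+v),e[1:]);return np.array([e[0][0]+u,e[0][1]+v])
a=ell(t,(255,210,70,70),lambda c:((c[:,:,2]-c[:,:,0])>5)&(c.min(2)>90),"top");print("lid top",ray(t,a,.109))
b=ell(s,(295,205,40,30),lambda c:((c[:,:,2]-c[:,:,0])>2)&(c.min(2)>130),"scene");print("lid scene",ray(s,b,.109))
c=im[220:325,385:495].astype(int);g=c.max(2)
m=(g<72).astype(np.uint8);m=cv2.morphologyEx(m,cv2.MORPH_CLOSE,np.ones((7,7)))
cs,_=cv2.findContours(m,cv2.RETR_EXTERNAL,cv2.CHAIN_APPROX_NONE);k=max(cs,key=cv2.contourArea)
bp=cv2.approxPolyDP(cv2.convexHull(k),6,True)[:,0]+[385,220]
P=np.array([ray(t,q,.006) for q in bp]);print("brace",bp,P,P.mean(0))
for i in range(len(P)):
    d=P[(i+1)%len(P)]-P[i];print(np.linalg.norm(d),np.degrees(np.arctan2(d[1],d[0]))%90)
W=np.array([ray(t,q+[385,220],.006)[:2]*1000 for q in k[:,0]],np.float32);print("minrect",cv2.minAreaRect(W))
for q in bp:
    pass
m=((c.min(2)>72)).astype(np.uint8);n,l,st,ce=cv2.connectedComponentsWithStats(m)
B=[ray(t,ce[i]+[385,220],.008) for i in range(1,n) if 8<st[i,4]<60 ];print("bolts",np.array(B))
for x in B:
    print([(round(np.linalg.norm(y-x),4),round(np.degrees(np.arctan2(*(y-x)[1::-1]))%90,2)) for y in B if y is not x])
C=[ray(t,(250+q[0]/8-.5,210+q[1]/8-.5),0) for q in [(130,365),(385,500),(505,252)]]
print("jar corners",C)
for i in (0,1):
    d=C[i+1]-C[i];print(np.linalg.norm(d),np.degrees(np.arctan2(d[1],d[0]))%90)
print("diag",np.linalg.norm(C[2]-C[0]),(C[0]+C[2])/2)
E
python3 m.py
```

```text
top 998.0 (288.0555191040039, 242.81382751464844) ((36.270484924316406, 36.531890869140625), 54.29191589355469)
lid top [0.60716822 0.07947144 0.109     ]
scene 319.5 (314.31529808044434, 220.0987091064453) ((18.253271102905273, 25.73585319519043), 91.43876647949219)
lid scene [0.60562435 0.0781716  0.109     ]
brace [[460 231]
 [483 296]
 [417 316]
 [395 250]] [[ 0.63434294 -0.21631018  0.006     ]
 [ 0.52062294 -0.24778203  0.006     ]
 [ 0.49001392 -0.1327933   0.006     ]
 [ 0.60416751 -0.10120821  0.006     ]] [ 0.56228683 -0.17452343  0.006     ]
0.11799455380184172 15.469352801451436
0.11899293448374627 14.905994588652575
0.11844263780135468 15.466204341239292
0.11899167578177741 14.690216485709882
minrect ((562.1892700195312, -174.82000732421875), (120.88363647460938, 121.72547149658203), 15.806373596191406)
bolts [[ 0.62516975 -0.21176955  0.008     ]
 [ 0.59763733 -0.11311639  0.008     ]
 [ 0.52687403 -0.23929503  0.008     ]
 [ 0.49875386 -0.14103704  0.008     ]]
[(np.float64(0.1024), np.float64(15.59)), (np.float64(0.1021), np.float64(15.64)), (np.float64(0.1449), np.float64(60.77))]
[(np.float64(0.1024), np.float64(15.59)), (np.float64(0.1447), np.float64(60.72)), (np.float64(0.1027), np.float64(15.77))]
[(np.float64(0.1021), np.float64(15.64)), (np.float64(0.1447), np.float64(60.72)), (np.float64(0.1022), np.float64(15.97))]
[(np.float64(0.1449), np.float64(60.77)), (np.float64(0.1027), np.float64(15.77)), (np.float64(0.1022), np.float64(15.97))]
jar corners [array([0.602257  , 0.12340239, 0.        ]), array([0.57125527, 0.06861781, 0.        ]), array([0.62481739, 0.04108546, 0.        ])]
0.06294804466025714 60.495167341979226
0.060224007534946424 62.79562950085899
diag 0.08535249483095753 [0.61353719 0.08224392 0.        ]
```

Run:
```python
from h import *
t=vision.snapshot("top");s=vision.snapshot("scene")
c=t["image"][210:285,250:330].astype(int);print(c[60:75:2,48].tolist())
g=cv2.resize(c.astype(np.float32).min(2),None,fx=8,fy=8,interpolation=cv2.INTER_CUBIC)
m=(g<82).astype(np.uint8)
cs,_=cv2.findContours(m,cv2.RETR_EXTERNAL,cv2.CHAIN_APPROX_NONE);k=max(cs,key=cv2.contourArea)[:,0]
ps=[]
for n,f in(("LL",lambda p:(p[:,0]>165)&(p[:,0]<350)&(p[:,1]>370)),("LR",lambda p:(p[:,1]>290)&(p[:,1]<470)&(p[:,0]>395))):
    q=k[f(k)]
    for z in(0.,):
        W=np.array([ray(t,(250+(x+.5)/8-.5,210+(y+.5)/8-.5),z)[:2] for x,y in q],np.float32)
        vx,vy,x0,y0=cv2.fitLine(W,cv2.DIST_HUBER,0,.01,.01).ravel();nrm=np.array([-vy,vx])
        print(n,len(q),np.degrees(np.arctan2(vy,vx))%90,"dist from lid axis",[(np.array(cc)-[x0,y0])@nrm for cc in[(.6064,.0788),(.6072,.0795)]])
# scene: brace bolts
c=s["image"][270:345,160:255];crop(s,160,270,95,75,8,"pics/sb.png")
m=(c.min(2)>110).astype(np.uint8);n,l,st,ce=cv2.connectedComponentsWithStats(m)
B=np.array([ray(s,ce[i]+[160,270],.008) for i in range(1,n) if 3<st[i,4]<40]);print(B,B.mean(0))
```

```text
[[66, 66, 65], [69, 68, 65], [102, 101, 97], [101, 99, 97], [99, 98, 95], [98, 98, 95], [99, 99, 95], [103, 103, 100]]
LL 340 53.792915 dist from lid axis [np.float64(-0.024651195663186593), np.float64(-0.02488321166035792)]
LR 280 63.177036 dist from lid axis [np.float64(0.026568616423207188), np.float64(0.027554288181858885)]
[[ 0.62101965 -0.21071786  0.008     ]] [ 0.62101965 -0.21071786  0.008     ]
```

View pics/sb.png

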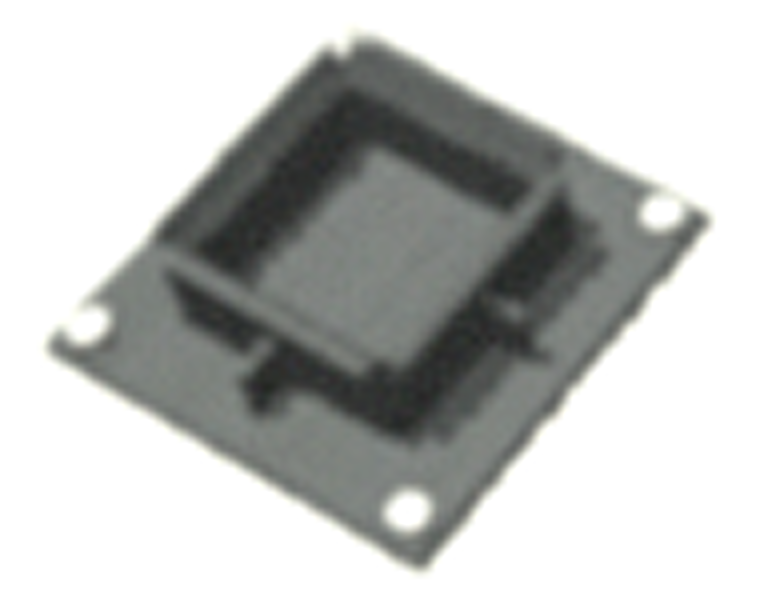

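Run:
```python
from h import *
t=vision.snapshot("top");s=vision.snapshot("scene")
b=[ray(s,(160+(x+.5)/8-.5,270+(y+.5)/8-.5),.008) for x,y in[(85,328),(660,213),(408,510)]];print(b,(b[0]+b[1])/2)
for p,q in((0,2),(1,2)):
    d=b[p]-b[q];print(np.linalg.norm(d),np.degrees(np.arctan2(d[1],d[0]))%90)
c=s["image"][195:275,280:350,::-1]
cv2.imwrite("pics/sj2.png",cv2.resize(cv2.convertScaleAbs(c,alpha=1.1),None,fx=7,fy=7,interpolation=cv2.INTER_CUBIC))
crop(t,262,225,54,50,14,"pics/tj2.png")
```

```text
[array([ 0.52324167, -0.23954729,  0.008     ]), array([ 0.59321202, -0.11278276,  0.008     ]), array([ 0.62076261, -0.21039168,  0.008     ])] [ 0.55822684 -0.17616503  0.008     ]
0.10178597066483608 16.64496622406125
0.10142256310966255 15.761973571129872
```

View pics/sj2.png

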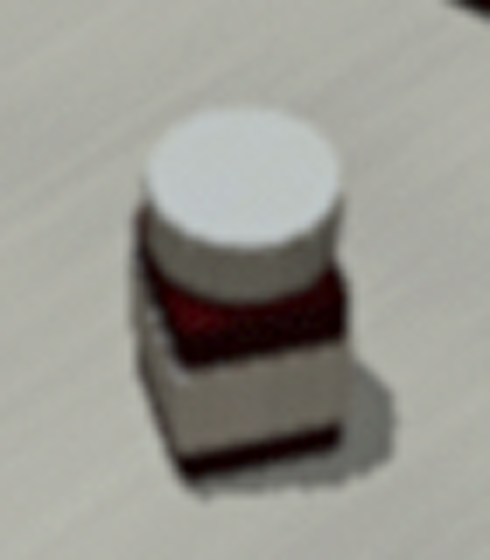

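View pics/tj2.png

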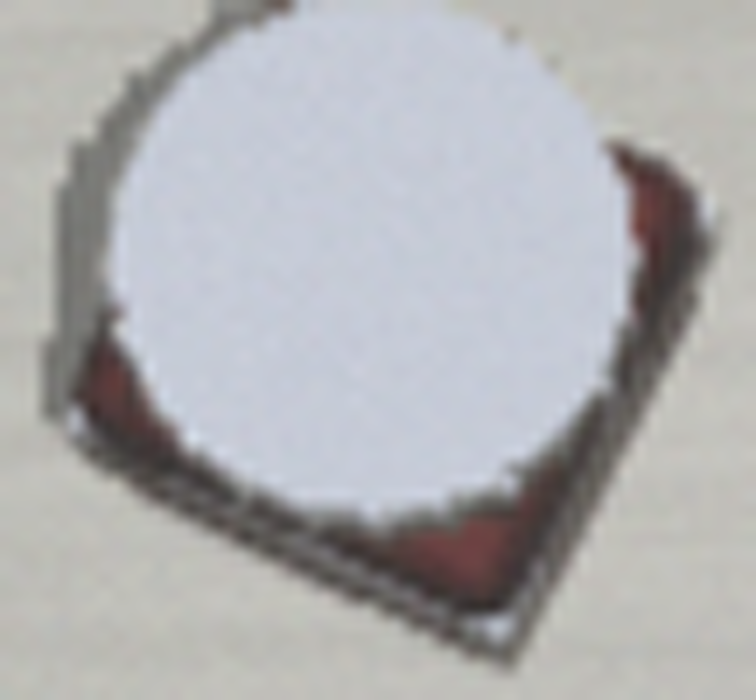

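Run:
```python
from h import *
t=vision.snapshot("top");s=vision.snapshot("scene")
def T(x,y):return ray(t,(262+(x+.5)/14-.5,225+(y+.5)/14-.5),0)
def S(x,y,z=0):return ray(s,(280+(x+.5)/7-.5,195+(y+.5)/7-.5),z)
for n,a,b in(("LL",T(110,470),T(490,660)),("LR",T(520,640),T(705,290)),("S",S(190,478),S(338,446)),("Sl",S(148,378),S(190,478)),("Ssh",S(190,365,.068),S(343,340,.068))):
    d=(b-a)[:2];nr=np.array([-d[1],d[0]])/np.linalg.norm(d)
    print(n,np.linalg.norm(d),np.degrees(np.arctan2(d[1],d[0]))%90,[(np.array(c)-a[:2])@nr for c in[(.6072,.0795),(.6056,.0782)]])
```

```text
LL 0.05292358008467678 61.82554446543885 [np.float64(0.026893652233122775), np.float64(0.02609703490503705)]
LR 0.04940841167345426 60.75047880924912 [np.float64(0.027255272528401986), np.float64(0.025339240090613977)]
S 0.049047277310521 62.76079758947117 [np.float64(0.02029570920383262), np.float64(0.021123256386459763)]
Sl 0.04368544054846468 65.22592095088052 [np.float64(0.02434444262226492), np.float64(0.0224936191605695)]
Ssh 0.047047137205682946 59.50466415027707 [np.float64(0.032699209591545014), np.float64(0.03341817366264895)]
```

```bash
cat > rel.py <<'E'
import sys
from h import *
from scipy.spatial.transform import Rotation as R
def rel(c,g):
    """c,g: x,y,z,yawdeg (tool down) -> fractions"""
    Rc=R.from_euler('z',c[3],degrees=True)*R.from_euler('x',180,degrees=True)
    d=Rc.inv().apply(np.array(g[:3])-np.array(c[:3]))/.25
    return np.round(d,4),round(-(g[3]-c[3])/180,4)
v=list(map(float,sys.argv[1:]))
for i in range(4,len(v),4): print(v[i:i+4],rel(v[:4],v[i:i+4]))
o=get_obs();print(o["time"],o["tool_pos"],np.degrees(o["ee_rot"]),o["width"],o["wrist_force"],o["wrist_torque"],o["joint_positions"])
E
python3 rel.py .231 -.499 .206 -65.2  .607 .079 .2 -28.5 .36 -.31 .2 -50
```

```text
[0.607, 0.079, 0.2, -28.5] (array([-1.4679, -2.3351,  0.024 ]), -0.2039)
[0.36, -0.31, 0.2, -50.0] (array([-0.4698, -0.7855,  0.024 ]), -0.0844)
0.7 [ 0.23067541 -0.49932114  0.20555267] [ 1.79997700e+02 -1.04516821e-02 -6.52008577e+01] 0.09372735947401672 [ 1.20865897 -0.32128883  0.25410652] [-0.00168179  0.01716124 -0.03071764] [-1.24109866e+00  8.71456983e-02  1.37066637e+00 -2.12801534e-05
  1.68359500e+00 -1.03131406e-01]
```

Request:
servo_tool:
  targets: "1 -0.6 -0.95 0.02 0 0 0;1 -0.6 -0.95 0.02 0 0 0;1 -0.6 -0.95 0.02 0 0 0;1 -0.6 -0.95 0.02 0 0 0;1 -0.6 -0.95 0.02 0 0 0;1 -0.6 -0.95 0.02 0 0 0;1 -0.6 -0.95 0.02 0 0 0"

```text
time: 1.28
tool_pos: [0.3845, -0.2608, 0.2008]
ee_rot: [-3.14, -0.0, -1.136]
wrist_force: [1.0, -0.6, -0.4]
width: 0.0941
```

Request:
servo_tool:
  targets: "1 -0.6 -0.95 0 0 0 0;1 -0.6 -0.95 0 0 0 0;1 -0.6 -0.95 0 0 0 0;1 -0.6 -0.95 0 0 0 0;1 -0.6 -0.95 0 0 0 0;1 -0.6 -0.95 0 0 0 0;1 -0.6 -0.95 0 0 0 0"

```text
time: 1.87
tool_pos: [0.5372, -0.0246, 0.2006]
ee_rot: [-3.141, 0.0, -1.136]
wrist_force: [-0.2, -1.7, -0.5]
width: 0.0939
```

Request:
servo_tool:
  targets: "1 -0.268 -0.435 0 0 0 -0.204;1 -0.268 -0.435 0 0 0 -0.204;1 -0.268 -0.435 0 0 0 -0.204;1 -0.268 -0.435 0 0 0 -0.204;1 -0.268 -0.435 0 0 0 -0.204;1 -0.268 -0.435 0 0 0 -0.204;1 -0.268 -0.435 0 0 0 -0.204;1 -0.268 -0.435 0 0 0 -0.204;1 -0.268 -0.435 0 0 0 -0.204"

```text
time: 2.62
tool_pos: [0.6066, 0.0781, 0.2008]
ee_rot: [-3.141, -0.001, -0.5]
wrist_force: [-0.5, 0.4, -0.5]
width: 0.0941
```

```bash
python3 rel.py .607 .079 .2 -28.5 .607 .079 .082 -28.5
python3 - <<'E'
from h import *
s=vision.snapshot("scene");cv2.imwrite("pics/s1.png",cv2.resize(s["image"][60:300,180:500,::-1],None,fx=2.4,fy=2.4))
E
```

```text
[0.607, 0.079, 0.082, -28.5] (array([ 0.   , -0.   ,  0.472]), -0.0)
2.6167 [0.60658702 0.07812471 0.2007612 ] [-1.79991665e+02 -2.90107370e-02 -2.86364628e+01] 0.09410489244233432 [-0.45616451  0.37965305 -0.54635085] [ 0.0081161  -0.06532607 -0.05449242] [ 3.54882717e-02  2.25595121e-01  1.22261036e+00 -1.34147549e-04
  1.69287745e+00  5.35272427e-01]
```

View pics/s1.png

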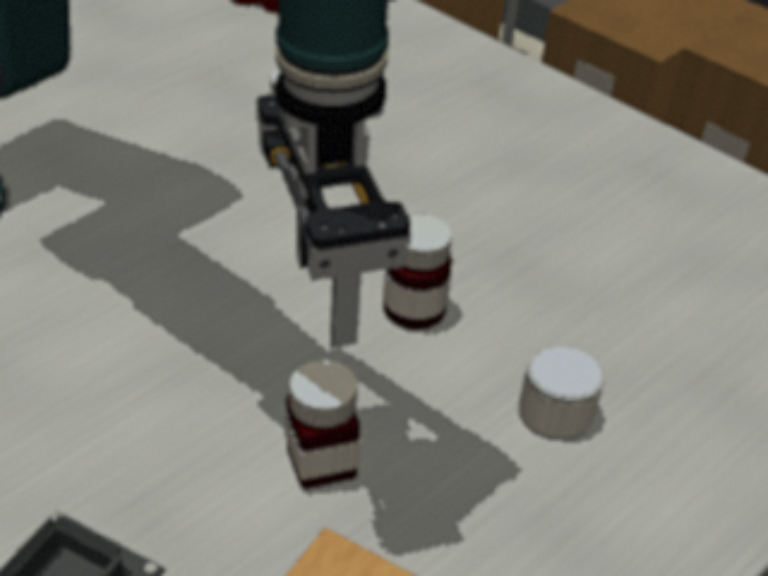

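The gripper is over the square jar, with its jaw line along the view direction. Descending now.

Request:
servo_tool:
  targets: "1 0 -0.004 0.15 0 0 0;1 0 -0.004 0.3 0 0 0;1 0 -0.004 0.4 0 0 0;1 0 -0.004 0.44 0 0 0;1 0 -0.004 0.474 0 0 0;1 0 -0.004 0.474 0 0 0;1 0 -0.004 0.474 0 0 0"

```text
time: 3.25
tool_pos: [0.6082, 0.0795, 0.0836]
ee_rot: [-3.14, -0.002, -0.498]
wrist_force: [0.8, -0.2, -0.7]
width: 0.0938
```

Request:
servo_tool:
  targets: "0.5 0 0 0 0 0 0;0.5 0 0 0 0 0 0;0.5 0 0 0 0 0 0;0.5 0 0 0 0 0 0;0.5 0 0 0 0 0 0;0.5 0 0 0 0 0 0"

```text
time: 3.75
tool_pos: [0.6071, 0.0797, 0.0823]
ee_rot: [-3.141, 0.0, -0.497]
wrist_force: [-0.4, -0.2, 2.2]
width: 0.0584
```

Request:
servo_tool:
  targets: "0 0 0 0 0 0 0;0 0 0 0 0 0 0;0 0 0 0 0 0 0;0 0 0 0 0 0 0;0 0 0 0 0 0 0;0 0 0 0 0 0 0"

```text
time: 4.25
tool_pos: [0.6072, 0.0797, 0.0822]
ee_rot: [-3.141, -0.0, -0.497]
wrist_force: [-2.0, 1.3, 2.8]
width: 0.0583
```

```bash
python3 rel.py .607 .0797 .0823 -28.5 .607 .0797 .1723 -28.5
python3 - <<'E'
from h import *
t=vision.snapshot("top");crop(t,200,170,160,140,5,"pics/t2.png")
E
```

```text
[0.607, 0.0797, 0.1723, -28.5] (array([ 0.  ,  0.  , -0.36]), -0.0)
4.25 [0.60717353 0.0797198  0.08224707] [-1.79986204e+02 -1.74087459e-03 -2.84772619e+01] 0.05825947208300583 [-2.02890727  1.28426292  2.81610017] [0.13058957 0.2341446  0.09977064] [3.78819316e-02 2.77284458e-01 1.39653747e+00 1.92684499e-04
 1.46762185e+00 5.34884079e-01]
```

View pics/t2.png

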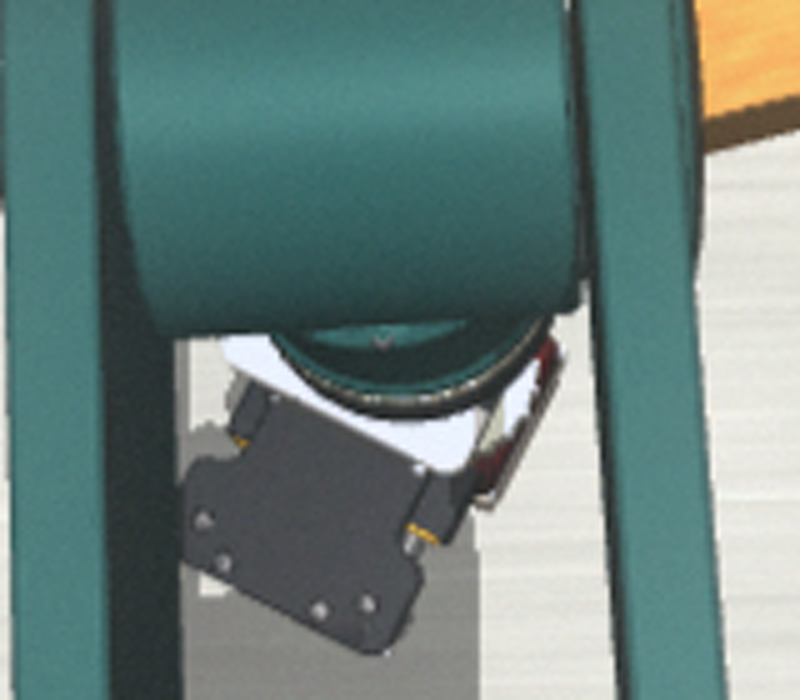

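Request:
servo_tool:
  targets: "0 0 0 -0.05 0 0 0;0 0 0 -0.12 0 0 0;0 0 0 -0.2 0 0 0;0 0 0 -0.28 0 0 0;0 0 0 -0.36 0 0 0;0 0 0 -0.36 0 0 0;0 0 0 -0.36 0 0 0"

```text
time: 4.88
tool_pos: [0.6077, 0.0794, 0.1723]
ee_rot: [-3.141, -0.002, -0.497]
wrist_force: [0.5, 0.9, -5.4]
width: 0.0587
```

```bash
python3 rel.py .6072 .0797 .1723 -28.5 .5612 -.1763 .1723 -74.3
python3 - <<'E'
from h import *
s=vision.snapshot("scene");crop(s,230,100,140,150,4,"pics/s3.png")
E
```

```text
[0.5612, -0.1763, 0.1723, -74.3] (array([0.3269, 0.9877, 0.    ]), 0.2544)
4.8833 [0.60769588 0.07935773 0.17234015] [-1.79972542e+02 -9.45575556e-02 -2.84939615e+01] 0.05866303232403584 [ 0.47403049  0.91458339 -5.37952514] [-0.04566973 -0.00402079  0.00730525] [ 3.76132560e-02  2.34120282e-01  1.26841700e+00 -4.29973926e-04
  1.63739126e+00  5.34897335e-01]
```

View pics/s3.png

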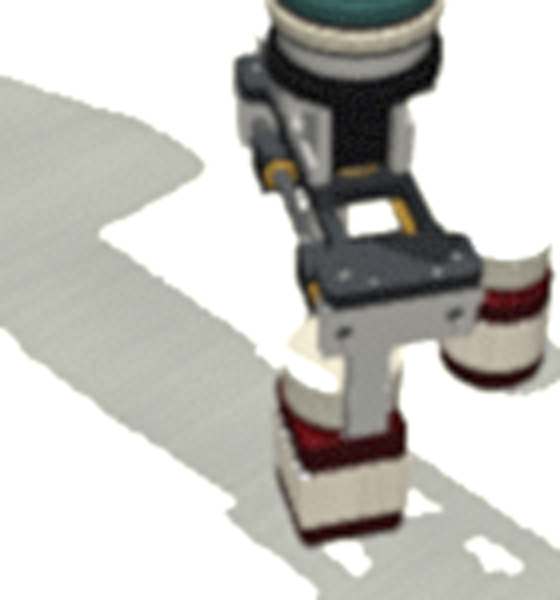

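The jar is lifted (wrist force −5.4 N) and hangs level. Now over to the brace.

Request:
servo_tool:
  targets: "0 0.033 0.1 0 0 0 0.026;0 0.08 0.25 0 0 0 0.065;0 0.13 0.4 0 0 0 0.104;0 0.18 0.55 0 0 0 0.143;0 0.23 0.7 0 0 0 0.182;0 0.28 0.85 0 0 0 0.22;0 0.31 0.94 0 0 0 0.245;0 0.327 0.988 0 0 0 0.254;0 0.327 0.988 0 0 0 0.254;0 0.327 0.988 0 0 0 0.254;0 0.327 0.988 0 0 0 0.254"

```text
time: 5.85
tool_pos: [0.5612, -0.1748, 0.1709]
ee_rot: [3.141, 0.002, -1.293]
wrist_force: [0.6, 1.5, -4.6]
width: 0.0585
```

```bash
python3 rel.py .5612 -.1763 .1723 -74.3 .5612 -.1763 .138 -74.3
python3 - <<'E'
from h import *
s=vision.snapshot("scene");crop(s,130,150,170,200,4,"pics/s4.png")
t=vision.snapshot("top");crop(t,360,190,160,150,5,"pics/t4.png")
E
```

```text
[0.5612, -0.1763, 0.138, -74.3] (array([ 0.    , -0.    ,  0.1372]), -0.0)
5.85 [ 0.56116735 -0.1747823   0.1708831 ] [ 1.79948808e+02  1.30640464e-01 -7.40581912e+01] 0.05854015695149968 [ 0.55358901  1.51235644 -4.62621774] [ 0.0186127  -0.01510113 -0.04313235] [-3.99116084e-01  1.81608405e-01  1.33344738e+00  1.21881147e-03
  1.62866206e+00  8.93511367e-01]
```

View pics/s4.png

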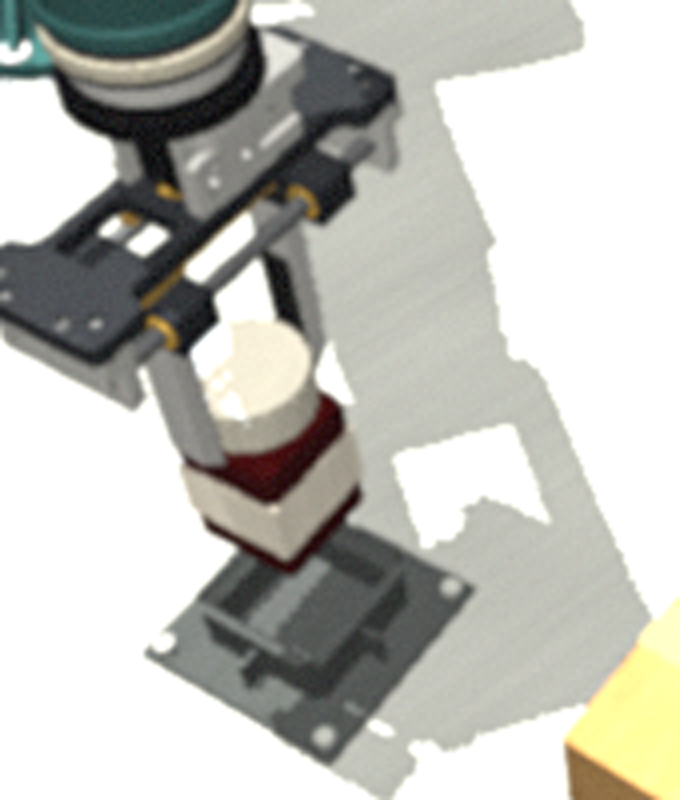

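View pics/t4.png

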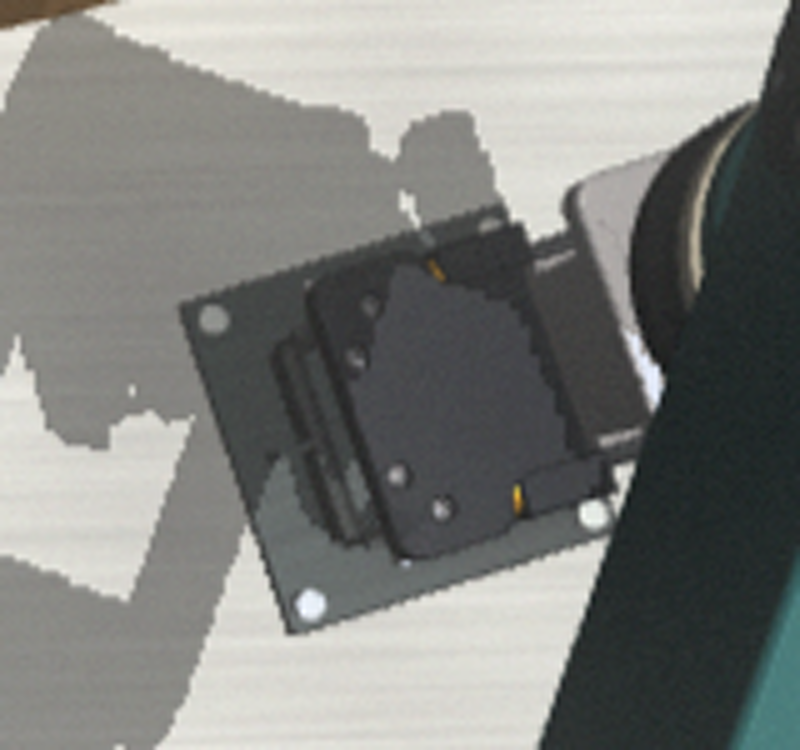

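Run:
```python
from h import *
s=vision.snapshot("scene");o=get_obs();z=o["tool_pos"][2]-.0822;print(o["tool_pos"],z)
def S(x,y,z):return ray(s,(130+(x+.5)/4-.5,150+(y+.5)/4-.5),z)
C=[S(208,528,z),S(290,572,z),S(361,492,z)]
print(C)
for i in(0,1):
    d=C[i+1]-C[i];print(np.linalg.norm(d),np.degrees(np.arctan2(d[1],d[0]))%90)
print((C[0]+C[2])/2,np.linalg.norm(C[0]-C[2]))
# shoulder corners z+.078: left(185,460) front(278,500)
for yaw in(15.7,):
  for d in[(-28,-28),(28,-28),(28,28)]:
    a=np.radians(yaw);p=o["tool_pos"][:2]+np.array([d[0]*np.cos(a)-d[1]*np.sin(a),d[0]*np.sin(a)+d[1]*np.cos(a)])/1000
    print("pred crop px",(proj(s,[*p,z])-[130,150]+.5)*4)
# collar rim corners z .041
R=[S(x,y,.041) for x,y in[(203,602),(308,665),(408,573)]]
print("rim",R,(R[0]+R[2])/2)
```

```text
[ 0.5615637  -0.17480427  0.1718235 ] 0.0896234964722201
[array([ 0.53972518, -0.20475321,  0.0896235 ]), array([ 0.58697189, -0.19082942,  0.0896235 ]), array([ 0.57113526, -0.13921616,  0.0896235 ])]
0.04925569571818048 16.42045100941709
0.05398822132947239 17.05772192524168
[ 0.55543022 -0.17198469  0.0896235 ] 0.0726752945524606
pred crop px [203.03097366 536.94375279]
pred crop px [295.76037182 588.56026313]
pred crop px [371.82839684 505.6775997 ]
rim [array([ 0.53919917, -0.21839171,  0.041     ]), array([ 0.60376465, -0.20155799,  0.041     ]), array([ 0.5932139 , -0.13468502,  0.041     ])] [ 0.56620654 -0.17653837  0.041     ]
```

```bash
python3 rel.py .5616 -.1748 .1718 -74.1 .5622 -.1770 .127 -74.1
```

```text
[0.5622, -0.177, 0.127, -74.1] (array([9.100e-03, 1.000e-04, 1.792e-01]), -0.0)
6.0 [ 0.5615637  -0.17480427  0.1718235 ] [ 1.79998688e+02  3.11153804e-02 -7.40337586e+01] 0.05826410227910286 [ 0.21877064 -0.04131556 -5.028267  ] [ 0.05470551  0.02072431 -0.02632558] [-3.98403655e-01  1.80858034e-01  1.33245281e+00  4.09615175e-04
  1.62863988e+00  8.93752791e-01]
```

Request:
servo_tool:
  targets: "0 0.009 0 0.05 0 0 0;0 0.009 0 0.11 0 0 0;0 0.009 0 0.16 0 0 0;0 0.009 0 0.18 0 0 0;0 0.009 0 0.18 0 0 0;0 0.009 0 0.18 0 0 0"

```text
time: 6.5
tool_pos: [0.5617, -0.1784, 0.1264]
ee_rot: [3.141, 0.001, -1.295]
wrist_force: [-0.0, 0.4, -4.2]
width: 0.0583
```

Run:
```python
from h import *
print(get_obs()["tool_pos"])
s=vision.snapshot("scene");crop(s,150,210,100,140,5,"pics/s5.png")
```

```text
[ 0.56165512 -0.17844083  0.126401  ]
```

View pics/s5.png

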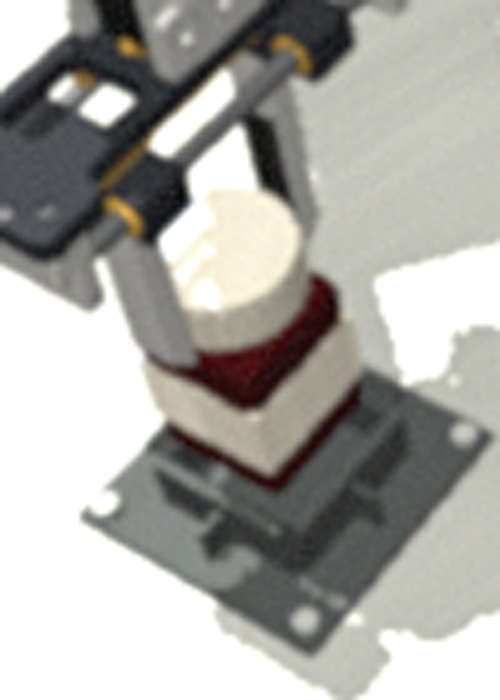

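Run:
```python
from h import *
s=vision.snapshot("scene");o=get_obs();z=o["tool_pos"][2]-.0822
def S(x,y,z):return ray(s,(150+(x+.5)/5-.5,210+(y+.5)/5-.5),z)
a=np.radians(15.7);Q=np.array([[np.cos(a),np.sin(a)],[-np.sin(a),np.cos(a)]])
for n,p in(("jar",[(170,428),(278,488),(360,398)]),):
    C=np.array([(Q@(S(*q,z)[:2]-[.5582,-.1762]))*1000 for q in p]);print(n,C,(C[0]+C[2])/2)
# project nominal brace (scene-fit) rim inner top corners and jar bottom into crop
cx,cy=.5582,-.1762
for h,zz in((35.5,.041),(30.5,.03)):
  for d in[(-1,-1),(1,-1),(1,1)]:
    w=Q.T@(np.array(d)*h/1000)+[cx,cy];print(h,(proj(s,[*w,zz])-[150,210]+.5)*5)
crop(s,165,265,75,70,10,"pics/s6.png")
```

```text
jar [[-29.19223293 -25.35432336]
 [ 24.71903789 -24.96522719]
 [ 25.11864603  24.81855118]] [-2.03679345 -0.26788609]
35.5 [143.06501347 446.72118364]
35.5 [284.64647476 527.73150929]
35.5 [399.41726227 397.86922722]
30.5 [166.88188663 459.04720065]
30.5 [287.32647364 527.93362948]
30.5 [385.08545957 417.19761018]
```

View pics/s6.png

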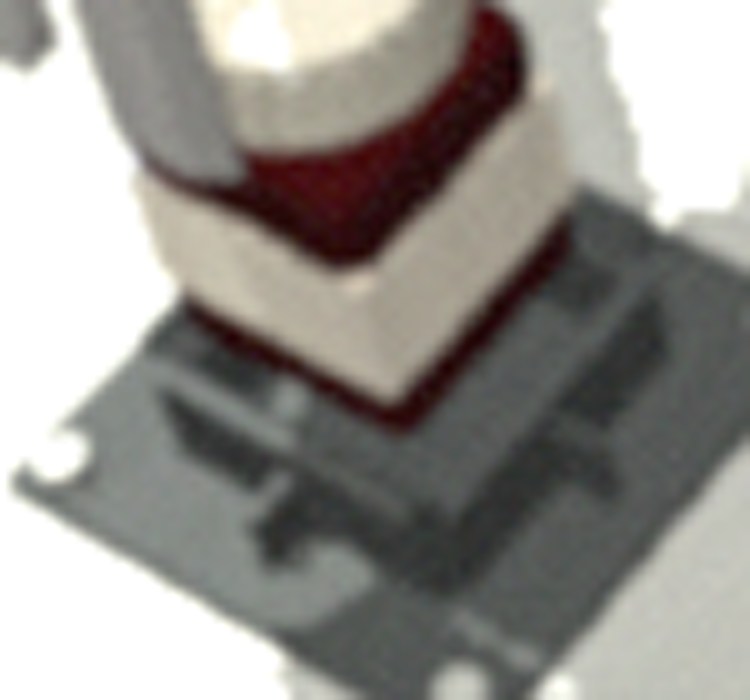

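Request:
servo_tool:
  targets: "0 0 -0.006 0 0 0 0;0 0 -0.006 0.02 0 0 0;0 0 -0.006 0.045 0 0 0;0 0 -0.006 0.065 0 0 0;0 0 -0.006 0.065 0 0 0"

```text
time: 7.02
tool_pos: [0.5624, -0.1779, 0.1089]
ee_rot: [3.139, 0.002, -1.295]
wrist_force: [-0.6, 0.8, -4.5]
width: 0.0585
```

Request:
servo_tool:
  targets: "0 0 0 0.02 0 0 0;0 0 0 0.04 0 0 0;0 0 0 0.055 0 0 0;0 0 0 0.055 0 0 0"

```text
time: 7.35
tool_pos: [0.5624, -0.1781, 0.0953]
ee_rot: [3.139, 0.001, -1.295]
wrist_force: [0.7, -0.3, -4.8]
width: 0.058
```

Request:
servo_tool:
  targets: "0 0 0 0.01 0 0 0;0 0 0 0.02 0 0 0;0 0 0 0.026 0 0 0;0 0 0 0.026 0 0 0;0 0 0 0.026 0 0 0"

```text
time: 7.77
tool_pos: [0.5632, -0.1782, 0.0903]
ee_rot: [3.141, 0.0, -1.295]
wrist_force: [-0.3, 0.4, -4.7]
width: 0.0584
```

Request:
servo_tool:
  targets: "0 0 0 0.005 0 0 0;0 0 0 0.01 0 0 0;0 0 0 0.012 0 0 0;0 0 0 0.012 0 0 0"

```text
time: 8.1
tool_pos: [0.5636, -0.1784, 0.0884]
ee_rot: [-3.141, -0.001, -1.295]
wrist_force: [-0.8, 2.3, -1.3]
width: 0.0583
```

Request:
servo_tool:
  targets: "0 0 0 0.003 0 0 0;0 0 0 0.004 0 0 0;0 0 0 0.004 0 0 0"

```text
time: 8.35
tool_pos: [0.5637, -0.1784, 0.0883]
ee_rot: [-3.14, -0.001, -1.295]
wrist_force: [-3.3, 2.5, 5.6]
width: 0.0582
```

```bash
python3 rel.py 0 0 0 0
python3 - <<'E'
from h import *
s=vision.snapshot("scene");crop(s,150,220,100,120,6,"pics/s7.png")
E
```

```text
8.35 [ 0.56372239 -0.17836545  0.08830538] [-1.79912516e+02 -6.37080012e-02 -7.41988086e+01] 0.05818076090276237 [-3.28610411  2.45244041  5.57739488] [ 0.50022305  0.54862967 -0.04433134] [-4.02368072e-01  2.26811841e-01  1.44617491e+00  9.25121309e-05
  1.46671931e+00  8.92635065e-01]
```

View pics/s7.png

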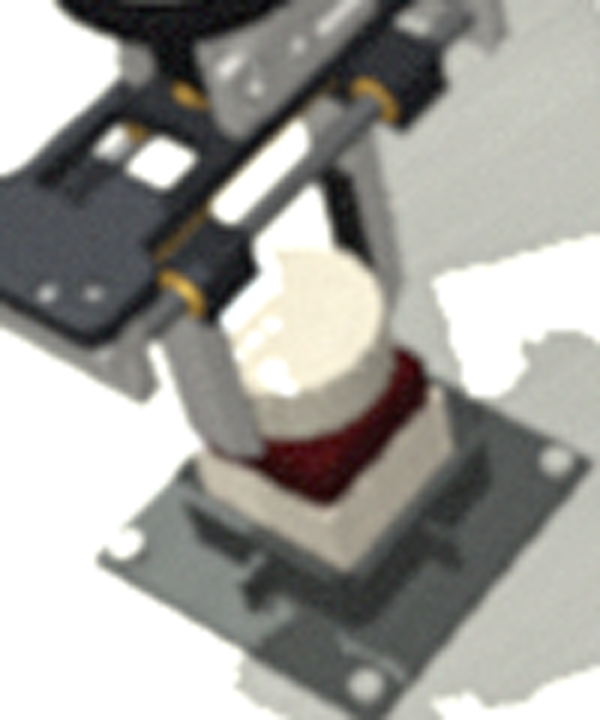

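The jar is seated: contact came at TCP z 0.0883 against an expected 0.0882, and the shoulder is level over the collar. Starting the anticlockwise turn.

Request:
servo_tool:
  targets: "0 0 0 0 0 0 -0.02;0 0 0 0 0 0 -0.04;0 0 0 0 0 0 -0.06;0 0 0 0 0 0 -0.08;0 0 0 0 0 0 -0.1"

```text
time: 8.82
tool_pos: [0.5636, -0.1781, 0.0883]
ee_rot: [-3.14, -0.001, -0.979]
wrist_force: [-3.2, 3.5, 5.7]
width: 0.0585
```

```bash
python3 rel.py 0 0 0 0
python3 - <<'E'
from h import *
s=vision.snapshot("scene");crop(s,150,220,100,120,6,"pics/s8.png")
E
```

```text
8.8167 [ 0.56357309 -0.17812697  0.08832539] [-1.79925841e+02 -4.52916613e-02 -5.60855953e+01] 0.0585420915959955 [-3.15177899  3.50820016  5.74689441] [ 0.65509671  0.62760015 -0.40512635] [-4.02429579e-01  2.26686472e-01  1.44628472e+00  6.57821995e-04
  1.46725327e+00  5.76380666e-01]
```

View pics/s8.png

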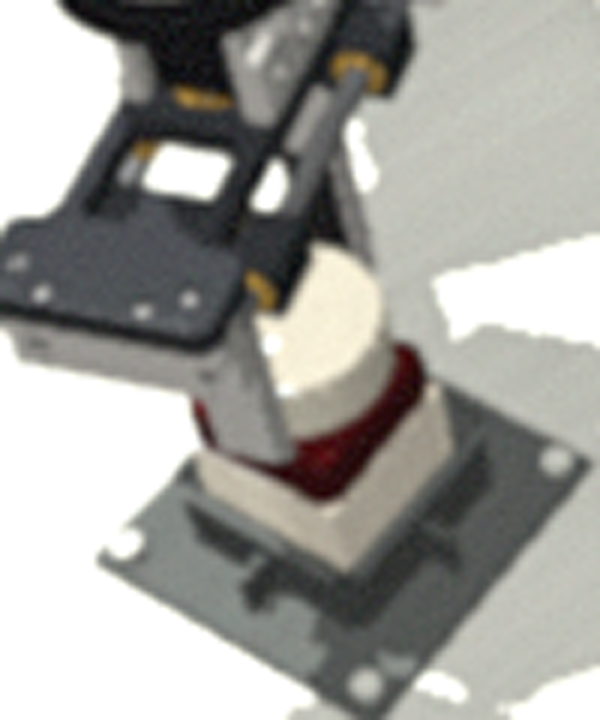

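Request:
servo_tool:
  targets: "0 0 0 0 0 0 -0.02;0 0 0 0 0 0 -0.04;0 0 0 0 0 0 -0.06;0 0 0 0 0 0 -0.07;0 0 0 0 0 0 -0.07"

```text
time: 9.28
tool_pos: [0.5639, -0.1774, 0.0886]
ee_rot: [-3.139, -0.001, -0.76]
wrist_force: [-2.7, 4.9, 7.8]
width: 0.0584
```

```bash
python3 rel.py 0 0 0 0
```

```text
9.2833 [ 0.56386092 -0.17735613  0.08862031] [-1.79859271e+02 -3.91782009e-02 -4.35530543e+01] 0.05841771855680935 [-2.721091    4.93555162  7.79674422] [ 0.98017201  0.67293128 -0.19704106] [-0.40187043  0.22638156  1.44604866  0.00207145  1.46766101  0.35806121]
```

Request:
servo_tool:
  targets: "0 0 0 0 0 0 -0.014;0 0 0 0 0 0 -0.028"

```text
time: 9.45
tool_pos: [0.564, -0.1769, 0.0888]
ee_rot: [-3.138, -0.001, -0.671]
wrist_force: [-2.9, 6.5, 7.3]
width: 0.0583
```

```bash
python3 rel.py 0 0 0 0
```

```text
9.45 [ 0.56403546 -0.17694901  0.08883698] [-1.79813080e+02 -4.28136581e-02 -3.84653209e+01] 0.05829269501720673 [-2.88018175  6.54882221  7.2861643 ] [ 1.16282383  0.52100279 -0.36906062] [-0.40164489  0.22620404  1.44581972  0.00296097  1.46797988  0.26939882]
```

Request:
servo_tool:
  targets: "0 -0.0025 -0.003 0 0 0 -0.014;0 -0.0025 -0.003 0 0 0 -0.028;0 -0.0025 -0.003 0 0 0 -0.035"

```text
time: 9.7
tool_pos: [0.5641, -0.176, 0.0892]
ee_rot: [-3.139, -0.002, -0.562]
wrist_force: [-3.0, 5.9, 8.5]
width: 0.0585
```

```bash
python3 rel.py 0 0 0 0
```

```text
9.7 [ 0.56411334 -0.17604574  0.08918472] [-1.79823126e+02 -8.92086153e-02 -3.21910789e+01] 0.05847948303306889 [-2.99392729  5.88007934  8.53716884] [ 1.16386579  0.65697984 -0.54202242] [-0.40009037  0.22523433  1.44627584  0.00281081  1.46804908  0.16146209]
```

Run:
```python
from h import *
s=vision.snapshot("scene");crop(s,150,220,100,120,6,"pics/s9.png")
```

```text
(no output)
```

View pics/s9.png

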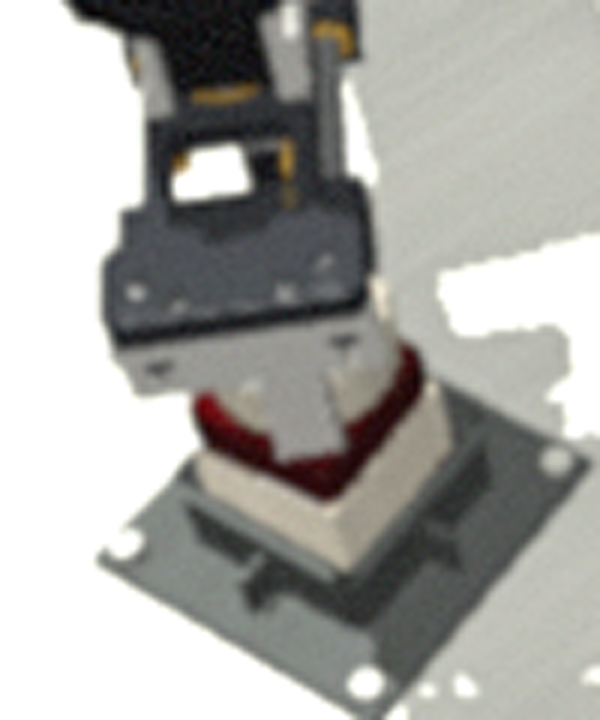

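Request:
servo_tool:
  targets: "0 0 -0.003 -0.003 0 0 -0.014;0 0 -0.003 -0.003 0 0 -0.028;0 0 -0.003 -0.003 0 0 -0.035"

```text
time: 10.0
tool_pos: [0.5639, -0.176, 0.0913]
ee_rot: [-3.141, -0.001, -0.451]
wrist_force: [-7.0, 4.8, 11.3]
width: 0.0585
```

```bash
python3 rel.py 0 0 0 0
```

```text
10.0 [ 0.56387345 -0.17601598  0.09126908] [-1.79937602e+02 -8.20567229e-02 -2.58595550e+01] 0.058518080090043556 [-7.01237928  4.84935626 11.33330066] [ 1.0016729   1.37871921 -0.13393742] [-3.99139235e-01  2.23897879e-01  1.44360717e+00  1.01775564e-03
  1.47260062e+00  5.20953379e-02]
```

The torque fell from 0.54 to 0.13 N m and the lid sprang up 3 mm after about 48° of turn, so the threads have let go. I'll add 4° to pass the 50° lift-off limit, then lift slowly.

Request:
servo_tool:
  targets: "0 0 0 -0.005 0 0 -0.012;0 0 0 -0.01 0 0 -0.024;0 0 0 -0.012 0 0 -0.024;0 0 0 -0.012 0 0 -0.024"

```text
time: 10.33
tool_pos: [0.5639, -0.1765, 0.0915]
ee_rot: [-3.141, -0.001, -0.378]
wrist_force: [-4.1, 2.1, 7.1]
width: 0.058
```

```bash
python3 rel.py 0 0 0 0
```

```text
10.3333 [ 0.56385507 -0.17652621  0.09152806] [-1.79985328e+02 -5.65872006e-02 -2.16854953e+01] 0.05803086900143889 [-4.0986932   2.08139008  7.06114229] [ 0.63619443  0.69795152 -0.01279735] [-3.99511903e-01  2.24450012e-01  1.44241035e+00  2.78093726e-04
  1.47375026e+00 -2.10555452e-02]
```

Request:
servo_tool:
  targets: "0 0 0 -0.01 0 0 0;0 0 0 -0.02 0 0 0;0 0 0 -0.03 0 0 0;0 0 0 -0.04 0 0 0;0 0 0 -0.04 0 0 0"

```text
time: 10.75
tool_pos: [0.564, -0.1772, 0.1006]
ee_rot: [3.141, -0.001, -0.378]
wrist_force: [-1.4, 0.7, -0.6]
width: 0.0581
```

```bash
python3 rel.py 0 0 0 0
python3 - <<'E'
from h import *
s=vision.snapshot("scene");crop(s,150,220,100,120,6,"pics/s10.png")
E
```

```text
10.75 [ 0.56398116 -0.17716797  0.10061195] [ 1.79970685e+02 -6.04611373e-02 -2.16678939e+01] 0.058146111562733395 [-1.38812331  0.71981683 -0.58575186] [0.0560602  0.18451113 0.01502408] [-3.99977243e-01  2.19392484e-01  1.42991768e+00 -4.90067846e-04
  1.49121635e+00 -2.17621848e-02]
```

View pics/s10.png

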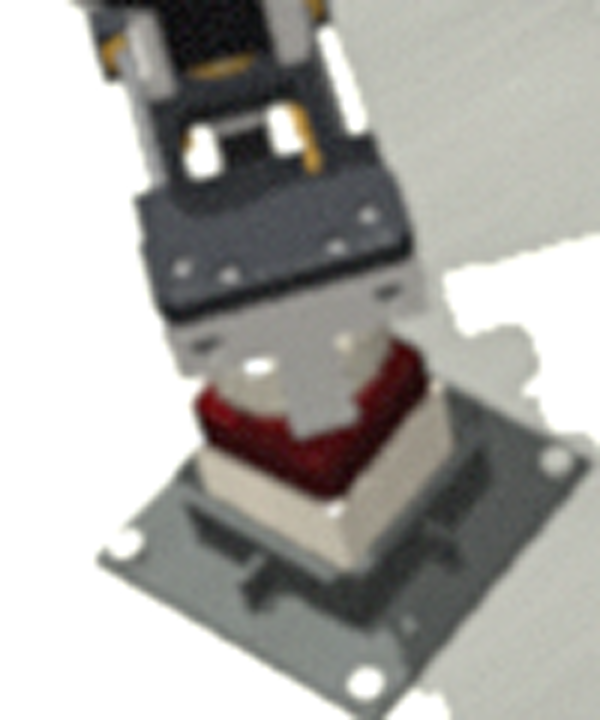

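The jar hasn't moved and only the lid's weight is on the wrist. Lifting on to just clear of the mouth.

Request:
servo_tool:
  targets: "0 0 0 -0.015 0 0 0;0 0 0 -0.03 0 0 0;0 0 0 -0.045 0 0 0;0 0 0 -0.06 0 0 0;0 0 0 -0.07 0 0 0;0 0 0 -0.07 0 0 0;0 0 0 -0.07 0 0 0;0 0 0 -0.07 0 0 0"

```text
time: 11.47
tool_pos: [0.5636, -0.1767, 0.1176]
ee_rot: [3.142, 0.0, -0.378]
wrist_force: [-0.1, -0.7, -1.2]
width: 0.0581
```

```bash
python3 rel.py 0 0 0 0
python3 - <<'E'
from h import *
s=vision.snapshot("scene");crop(s,150,190,100,150,5,"pics/s11.png");cv2.imwrite("pics/s11f.png",s["image"][:,:,::-1])
E
```

```text
11.4667 [ 0.56361099 -0.17665773  0.11764231] [ 1.79995974e+02  2.50264037e-03 -2.16447217e+01] 0.0580778141538011 [-0.09499907 -0.72322909 -1.19349513] [-0.0165845  -0.03369465  0.03828117] [-3.99671922e-01  2.09305126e-01  1.40738473e+00 -7.12894911e-05
  1.52494493e+00 -2.18969958e-02]
```

View pics/s11.png

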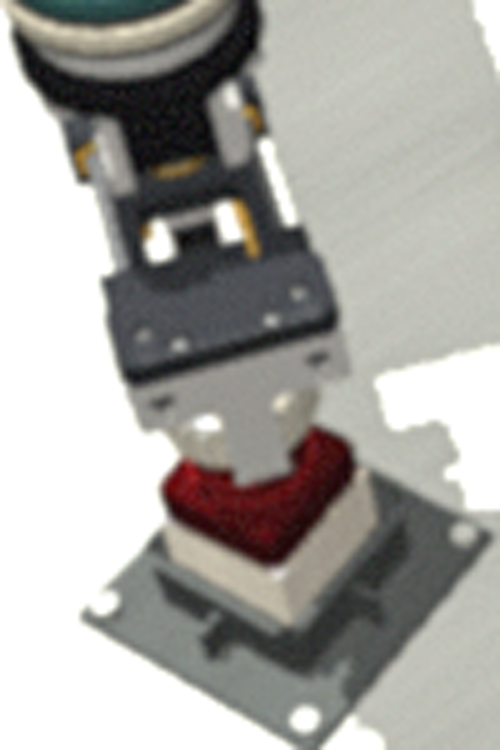

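View pics/s11f.png

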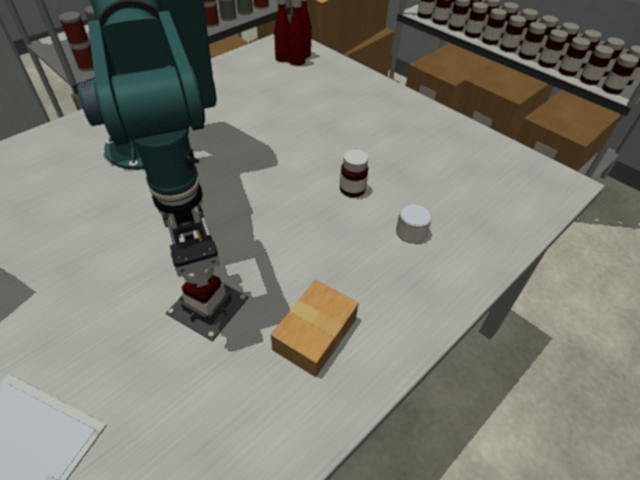

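Run:
```python
from h import *
s=vision.snapshot("scene");o=get_obs();c=o["tool_pos"]+[-.003,0,0]
for z in(.112,.116,.120):
    P=np.array([proj(s,[c[0]+.029*np.cos(a),c[1]+.029*np.sin(a),z]) for a in np.radians(np.arange(0,360,5))])
    print(z,"crop pts x~185/190/310:",[(P[np.argmin(abs((P[:,0]-150+.5)*5-x)+ (P[:,1]<np.median(P[:,1]))*1e3)]-[150,190]+.5)*5 for x in(185,195,310)])
crop(s,170,255,65,60,12,"pics/s12.png")
t=vision.snapshot("top");cv2.imwrite("pics/t12.png",t["image"][:,:,::-1])
```

```text
0.112 crop pts x~185/190/310: [array([186.72518392, 466.63010745]), array([197.25154019, 472.62351626]), array([309.38780828, 445.07497922])]
0.116 crop pts x~185/190/310: [array([184.66052995, 460.09569229]), array([195.22019741, 466.09701681]), array([311.50452302, 433.5120788 ])]
0.12 crop pts x~185/190/310: [array([182.58111615, 453.51456379]), array([193.17430287, 459.52376408]), array([309.895387  , 426.90525904])]
```

View pics/s12.png

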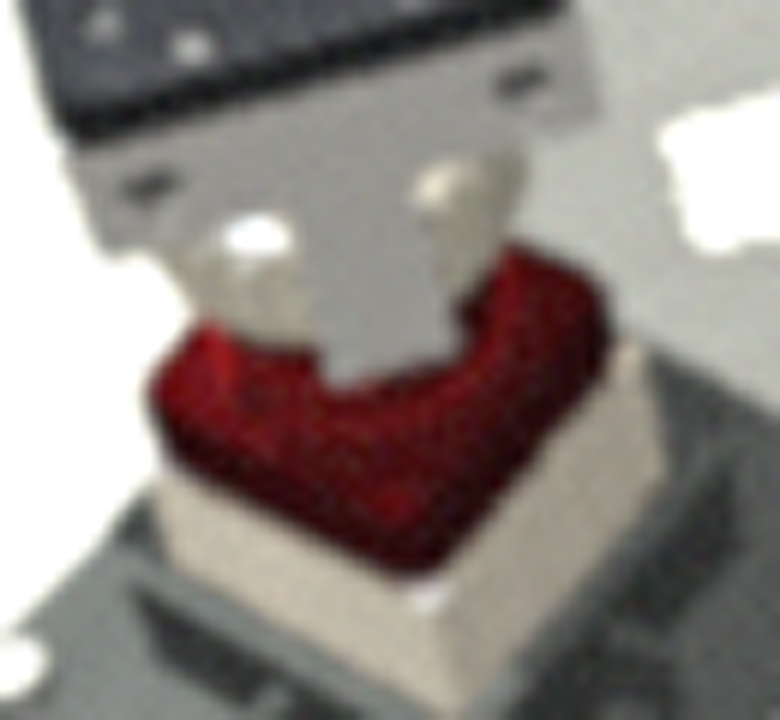

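View pics/t12.png

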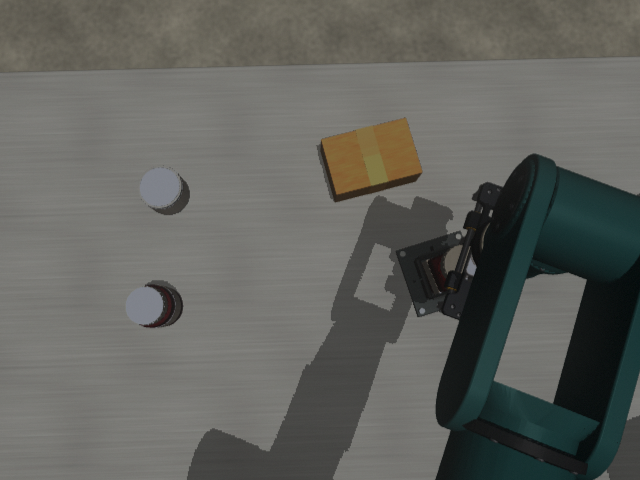

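The lid's lower edge projects at z ≈ 0.118, about 8 mm above the rim at 0.1095. The jar is down in the collar and the bystanders are at their original pixels. Handing in.

```bash
python3 -c "
from bench import robot
print(robot.close_job())"
```

```text
the job is handed in; nothing more can be done
None
```

I stood the square jar fully down in the brace with its lid on. I then twisted the lid about 52° anticlockwise and lifted it straight up. The job was handed in with the lid still in the gripper, at about 11.6 s of the 40 s.

**Seating:** The jar met the pocket floor at TCP z 0.0883 m, against 0.0882 expected. Pictures showed the jar low and square in the collar, with no visible turning during the twist.

**Threads letting go:** After about 48° the torque about the lid's axis fell from 0.54 to 0.13 N m and the lid sprang up about 3 mm. I turned 4° more to get past the 50° lift-off limit, which left the torque near zero, then lifted.

**Last checks:**
- The lid is level to within 0.01° by the tool pose. The opening was 58.1 mm, matching the 58 mm lid.
- The lid's lower edge is at z ≈ 0.118 m, about 8 mm above the jar's rim. That is one reading, because the gripper hid the mouth in both views.
- The vertical force was about −1.2 N on the last reading, so only about the lid's weight is on the wrist.
- The round jar, tin and carton are at the same pixels as at the start.

**What disagreed:**
- The two cameras differed by up to 4 mm on the brace position. I went mainly by the top view, and the jar still went in without side contact.
- The tool crept up about 0.9 mm before the threads let go. The lid may have slipped slightly in the pads, and its turn could not be seen directly.

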